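Put the reagent carousel in order

TASK

The reagent carousel of the analyser was loaded wrongly: the red and the blue bottle stand in each other's holders, and the green bottle stands in the white holder. Put every bottle upright into the holder of its own colour and the small flask with the white stopper into the white holder, setting each down gently rather than dropping it. The carousel is homed and spins freely: do not turn it off its mark, leave the holders where they are on it, and do not disturb the other things on the bench.

Things in the scene. Friction and masses are not known exactly. Their poses are not given: they have to be found in the camera images.
- red_bottle: amber glass bottle with a black screw cap, a round red sticker on top of the cap and a red stripe on its label. Body 52 mm in diameter up to 74 mm; cap 31 mm in diameter between 80 and 117 mm above the underside; the cap does not come off and is the place to grip. About 0.14 kg. Starts in the blue holder. Origin: centre of its underside; z up along the bottle.
- blue_bottle: amber glass bottle with a black screw cap, a round blue sticker on top of the cap and a blue stripe on its label. Body 44 mm in diameter up to 62 mm; cap 31 mm in diameter between 68 and 102 mm above the underside; the cap does not come off and is the place to grip. About 0.14 kg. Starts in the red holder. Origin: centre of its underside; z up along the bottle.
- green_bottle: amber glass bottle with a black screw cap, a round green sticker on top of the cap and a green stripe on its label. Body 52 mm in diameter up to 74 mm; cap 31 mm in diameter between 80 and 117 mm above the underside; the cap does not come off and is the place to grip. About 0.14 kg. Starts in the white holder. Origin: centre of its underside; z up along the bottle.
- sample_flask: small clear conical glass flask closed by a white rubber stopper. Base 51 mm in diameter (20 mm high), neck 25 mm in diameter between 50 and 85 mm above the underside, then the stopper, 28 mm wide, up to 100 mm; the stopper is fast. Grip it by the neck, about 75 mm up. About 0.08 kg. Starts on the worktop to the left of the carousel. Origin: centre of its underside; z up.
- red_holder: red plastic holder: a round flared cup, removable (0.12 kg), standing in a locating ring 5 mm high on the carousel's disc. 22 mm high, floor 3 mm thick; inside it is 58 mm wide at the floor and widens to 74 mm at the rim (80 mm outside), so it guides what is set into it. Origin: centre of its underside, 36 mm above the worktop; z up. Belongs to the red bottle.
- blue_holder: blue plastic holder: a round flared cup, removable (0.12 kg), standing in a locating ring 5 mm high on the carousel's disc. 22 mm high, floor 3 mm thick; inside it is 58 mm wide at the floor and widens to 74 mm at the rim (80 mm outside), so it guides what is set into it. Origin: centre of its underside, 36 mm above the worktop; z up. Belongs to the blue bottle.
- green_holder: green plastic holder: a round flared cup, removable (0.12 kg), standing in a locating ring 5 mm high on the carousel's disc. 22 mm high, floor 3 mm thick; inside it is 58 mm wide at the floor and widens to 74 mm at the rim (80 mm outside), so it guides what is set into it. Origin: centre of its underside, 36 mm above the worktop; z up. Belongs to the green bottle; empty at the start.
- white_holder: white plastic holder: a round flared cup, removable (0.12 kg), standing in a locating ring 5 mm high on the carousel's disc. 22 mm high, floor 3 mm thick; inside it is 58 mm wide at the floor and widens to 74 mm at the rim (80 mm outside), so it guides what is set into it. Origin: centre of its underside, 36 mm above the worktop; z up. Belongs to the flask with the white stopper.
- analyser: bench analyser, fixed: flat white round housing 216 mm across, 26 mm high, key panel on its -x side. On it turns a round grey disc, 206 mm across, top 36 mm above the worktop; the holders stand on it 62 mm from its axis, a quarter turn apart. A bare wall rises 0.60 m ahead of the robot's base axis: keep the wrist clear of it. Origin: on the disc's axis, at worktop height; z up.
- carousel (a joint): angle of the disc in rad, positive anticlockwise from above. 0 = home, with the disc's orange line at the orange-topped black pointer of the housing; it starts there. The disc runs on a bearing with very little friction (0.04 N m, so under 1 N at a holder turns it) and nothing holds it: a push on a holder or bottle across the radius turns it, a push towards or away from the axis does not.
Not all that is in view belongs to the job. There is more than one size of the blue_holder; the one meant has the size given above.

How it is judged (in metres and radians):
At the end, for the whole second after the job is handed in: Each bottle stands in the holder of its own colour and the flask in the white holder: within 10 mm of the holder's centre, standing on its floor (within 5 mm), upright within 0.1 rad, at rest; each holder upright and within 18 mm of where it began; the carousel within 0.15 rad of home and still (horizontal distance between red_bottle and red_holder below 0.01 m and z of red_bottle in the frame of red_holder below 0.008 m and angle between each of red_bottle, red_holder, blue_bottle, blue_holder, green_bottle, green_holder, sample_flask, white_holder's own z axis and vertical below 0.1 rad and linear speed of each of red_bottle, blue_bottle, green_bottle, sample_flask below 0.02 m/s and distance of each of red_holder, blue_holder, green_holder, white_holder from where it was at the start of the episode below 0.018 m and horizontal distance between blue_bottle and blue_holder below 0.01 m and z of blue_bottle in the frame of blue_holder below 0.008 m and horizontal distance between green_bottle and green_holder below 0.01 m and z of green_bottle in the frame of green_holder below 0.008 m and horizontal distance between sample_flask and white_holder below 0.01 m and z of sample_flask in the frame of white_holder below 0.008 m and value of joint carousel between -0.15 and 0.15 rad and velocity of joint carousel between -0.05 and 0.05 rad/s); the robot touches nothing.
It fails at once if the carousel is turned by more than 0.3 rad (17 degrees) from its home mark (value of joint carousel above 0.3 rad or value of joint carousel below -0.3 rad).
It fails at once if a bottle or the flask is tipped by more than 0.6 rad (angle between any of red_bottle, blue_bottle, green_bottle, sample_flask's own z axis and vertical above 0.6 rad).
It fails at once if a bottle or the flask is dropped (moves faster than 0.6 m/s while no finger holds it) ((linear speed of red_bottle above 0.6 m/s and contact force between red_bottle and the fingers below 0.05 N) or (linear speed of blue_bottle above 0.6 m/s and contact force between blue_bottle and the fingers below 0.05 N) or (linear speed of green_bottle above 0.6 m/s and contact force between green_bottle and the fingers below 0.05 N) or (linear speed of sample_flask above 0.6 m/s and contact force between sample_flask and the fingers below 0.05 N)).
It fails at once if the beaker, the tape roll, the petri dish, the timer, the other flask or the wash bottle is moved by more than 20 mm (distance of any of beaker_150, tape_roll, petri_dish, timer, flask_125, wash_bottle from where it was at the start of the episode above 0.02 m).
It also fails if it takes over 141 s, if anything falls off the work surface, if the arm or the gripper's body presses on something with over 40 N, if the wrist force passes 120 N, or if a joint passes its speed limit or range.

ROBOT

A 6-joint arm with a two-finger parallel gripper is mounted at the origin on the work surface; the furniture and walls round the work are solid. World frame = base frame: x ahead of the robot, y to its left, z up, the work surface at z = 0. Lengths are in mm, angles in rad, forces in N, time in s.
With the tool pointing down it reaches from about 325 to 850 mm from the base axis. Payload 15.5 kg.
Tool frame: the origin (TCP) lies midway between the tips of the shut fingers; the grasp point (between the pads) lies r.hold_point_z behind it (r.hold_point_z is the distance from the TCP to the grasp point, in mm); x points along the fingers, y is the direction in which the jaws open and shut, and the axes are right-handed (so a half turn about x gives the same grasp; the last joint's range is limited). The gripper opens to 91 mm and grips with 3 to 60 N. Pads are 32 mm wide; open, the fingers measure 118 mm over their backs; the gripper's body (76 mm by 178 mm) begins 60 mm behind the grasp point.
Start: joints at [1.155, 0.494, 1.345, -0, 1.302, -0.096], TCP at [196.481, 593.314, 213.915] pointing down, gripper open.
Joint ranges: [-2.91, 2.91], [-0.82, 2.16], [0.22, 2.67], [-1.22, 4.37], [0.12, 2.79], [-3.08, 3.08]. Speed limits (rad/s): [1.89, 1.89, 2.57, 3.01, 3.01, 3.01].

INTERFACE

Orientations are given as a 3x3 rotation matrix whose columns are the frame's x, y, z axes.
In Python, from plant import r gives the robot as it stands. The module is installed in compiled form; this text tells all that it offers. Calls block until the motion is done:
- r.move_ptp(position, orientation): joint-space move of the TCP to a pose.
- r.move_linear(position, vel=150, frame=None, threshold=None): straight line of the TCP; frame=None keeps the orientation; vel is the mean speed in mm/s. With threshold (N) it stops when the force on the tool has changed by that much, and returns True; else False.
- r.move_joints(angles): joint-space move.
- r.gripper_to(opening, strength=None): finger opening in mm; strength is the grip in N (None keeps the last); returns when the fingers have stopped.
- r.dwell(seconds).
- r.inverse_kinematics(position, orientation): joint angles nearest the present ones, or None.
- r.get_obs(): the state.
- r.get_image(name): name is "side" or "top"; returns a dict with "pixels" (420x560x3 uint8, red, green, blue), "z_map" (420x560 float32, mm along the optical axis (not along the pixel's ray), 0 where there is no reading), "camera_matrix" (3x3 intrinsics, pixels), "extrinsics" (4x4, takes a point from world to camera coordinates). Camera axes: x right, y up, looking along -z (the intrinsics and any distortion apply to the point x, -y, -z); pixel columns grow to the right and rows downward; lengths in mm; the calibration is good to about 2 mm. A picture is of the moment at which its call begins.
A pose or a line that the arm cannot do raises r.IKError and nothing moves.
- r.hand_in(): hands the job in, once; it reports no verdict.
The state is a dict: "clock": time; "qpos": joint angles; "qd": joint speeds; "joint_torque": joint torques, N m; "ee_pos": TCP position; "eef_rot": TCP orientation; "force": force on the tool from outside, world axes, zero at the start; "torque": the same for the moment, N m; "opening": finger opening in mm.
Only numpy, scipy, OpenCV 4.12 (cv2) and the standard library are available. Lean on these libraries where they do the work, as an engineer would, in place of code of your own. Each camera call takes 0.05 s, during which the arm holds its last target.

## Working session

There is one attempt and no reset: what is moved stays moved. The work goes in short steps, each a Python script; the robot and the scene stay as the last script left them, time stands still between calls to the robot, and variables do not carry over. Pictures are saved under pics/ and viewed, and the job is handed in when it is done.

```bash
mkdir -p pics; python3 - <<'E'
from plant import r
import cv2,numpy as np,pickle
for n in("top","side"):
    d=r.get_image(n); pickle.dump(d,open(f"{n}0.pkl","wb"))
    cv2.imwrite(f"pics/{n}0.png",cv2.cvtColor(d["pixels"],cv2.COLOR_RGB2BGR))
    print(n,d["camera_matrix"],d["extrinsics"],d.keys(),(d["z_map"]>0).mean())
o=r.get_obs();print(o,r.hold_point_z)
E
```

```text
top [[408.4224295    0.         276.49946678]
 [  0.         408.4224295  199.89951757]
 [  0.           0.           1.        ]] [[-2.76304761e-02 -9.99538030e-01  1.26602893e-02 -7.07730692e+01]
 [ 9.90705127e-01 -2.56943851e-02  1.33578251e-01 -3.70169504e+02]
 [-1.33191243e-01  1.62334442e-02  9.90957400e-01 -9.52013144e+02]
 [ 0.00000000e+00  0.00000000e+00  0.00000000e+00  1.00000000e+00]] dict_keys(['pixels', 'z_map', 'camera_matrix', 'extrinsics']) 0.9958630952380952
side [[510.92810431   0.         281.87257296]
 [  0.         510.92810431 206.54602202]
 [  0.           0.           1.        ]] [[ 8.82472747e-01 -4.69816286e-01  2.26827651e-02 -3.74748153e+02]
 [ 2.44452306e-01  4.99295473e-01  8.31232279e-01 -1.07227135e+02]
 [-4.01851864e-01 -7.27994978e-01  5.55462322e-01 -9.45178183e+02]
 [ 0.00000000e+00  0.00000000e+00  0.00000000e+00  1.00000000e+00]] dict_keys(['pixels', 'z_map', 'camera_matrix', 'extrinsics']) 0.9959863945578231
{'clock': 0.1, 'qpos': array([ 1.15555294e+00,  4.94148415e-01,  1.34606121e+00,  4.12635989e-05,
        1.30250406e+00, -9.54839593e-02]), 'qd': array([ 0.00026367,  0.000501  , -0.00288402, -0.0008573 ,  0.0005508 ,
       -0.00021285]), 'joint_torque': array([ 3.42672131e-03, -8.80233407e+01, -3.82547808e+01,  7.09856325e-02,
        4.83814382e-02, -2.04129663e-05]), 'ee_pos': array([196.29764387, 593.01547053, 213.38357166]), 'eef_rot': array([[-4.88644127e-04,  3.14348326e-01,  9.49307585e-01],
       [-1.00971266e-03,  9.49307059e-01, -3.14348672e-01],
       [-9.99999371e-01, -1.11213252e-03, -1.46471834e-04]]), 'force': array([ 1.17894875, -0.4479062 , -0.52362327]), 'torque': array([-0.01887253, -0.0527546 ,  0.0073099 ]), 'opening': 91.3938423244307} 18.8
```

View pics/top0.png

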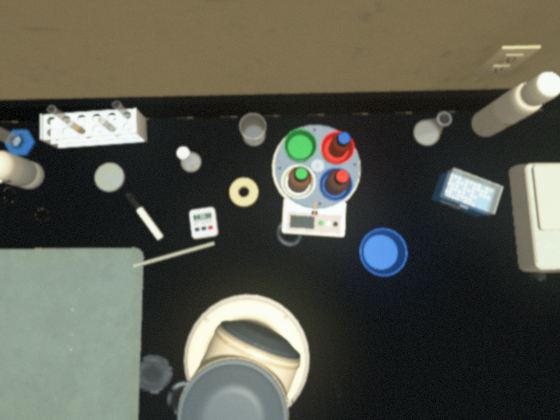

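View pics/side0.png

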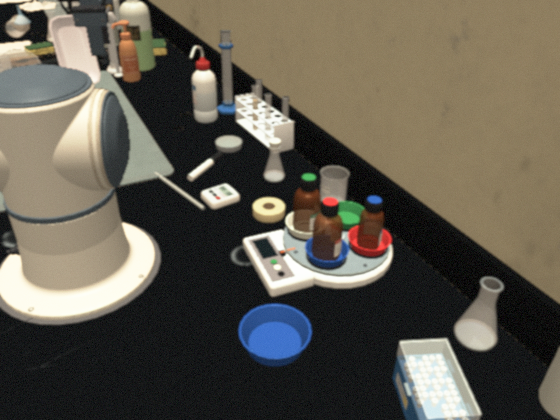

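```bash
cat > h.py <<'E'
import numpy as np,cv2,pickle
def ray(d,uv,z):
    K,E=d["camera_matrix"],d["extrinsics"];R,t=E[:3,:3],E[:3,3]
    p=np.array([*uv,1.0]);c=np.linalg.solve(K,p);c=np.array([c[0],-c[1],-c[2]])
    o=-R.T@t;v=R.T@c;return o+v*(z-o[2])/v[2]
def proj(d,P):
    K,E=d["camera_matrix"],d["extrinsics"];c=E[:3,:3]@np.array(P,float)+E[:3,3]
    q=K@np.array([c[0],-c[1],-c[2]]);return q[:2]/q[2]
def cloud(d):
    K,E=d["camera_matrix"],d["extrinsics"];z=d["z_map"];h,w=z.shape
    u,v=np.meshgrid(np.arange(w),np.arange(h))
    c=np.stack([(u-K[0,2])/K[0,0]*z,-(v-K[1,2])/K[1,1]*z,-z],-1)
    return (c-E[:3,3])@E[:3,:3]
def grab(n,name):
    from plant import r
    d=r.get_image(n);pickle.dump(d,open(name+".pkl","wb"))
    return d
def crop(d,name,x0,y0,x1,y1,s=5):
    im=cv2.cvtColor(d["pixels"],cv2.COLOR_RGB2BGR)[y0:y1,x0:x1]
    cv2.imwrite("pics/"+name+".png",cv2.resize(im,None,fx=s,fy=s,interpolation=cv2.INTER_CUBIC))
def masks(d):
    hsv=cv2.cvtColor(d["pixels"],cv2.COLOR_RGB2HSV);H,S,V=[hsv[...,i].astype(int) for i in range(3)]
    sat=(S>130)&(V>70)
    return dict(red=sat&((H<6)|(H>172)),green=sat&(H>45)&(H<80),blue=sat&(H>100)&(H<125),white=(S<45)&(V>185))
def comps(m,amin=6):
    n,l,s,c=cv2.connectedComponentsWithStats(m.astype(np.uint8))
    return [(tuple(c[i].round(1)),s[i].tolist()) for i in range(1,n) if s[i,4]>=amin]
E
python3 - <<'E'
from h import *
t=pickle.load(open("top0.pkl","rb"));s=pickle.load(open("side0.pkl","rb"))
crop(t,"topc",160,95,400,275,3);crop(s,"sidec",230,160,430,300,4)
for n,d in(("top",t),("side",s)):
    for k,m in masks(d).items():
        for c,st in comps(m): 
            if n=="top" and 150<c[0]<460 and 90<c[1]<290 or n=="side" and 220<c[0]<420 and 130<c[1]<360: print(n,k,c,st)
C=cloud(t)
for uv in[(344,137),(344,176),(302,174),(300,145),(183,152),(430,130),(430,105),(253,119),(448,118)]: print(uv,C[uv[1],uv[0]].round())
E
```

```text
top red (np.float64(336.1), np.float64(149.1)) [322, 130, 34, 34, 504]
top red (np.float64(341.9), np.float64(176.2)) [336, 170, 13, 13, 138]
top green (np.float64(299.6), np.float64(144.3)) [285, 129, 31, 32, 747]
top green (np.float64(301.0), np.float64(173.2)) [296, 169, 11, 10, 85]
top blue (np.float64(343.7), np.float64(137.6)) [338, 131, 12, 13, 116]
top blue (np.float64(331.6), np.float64(187.8)) [320, 169, 32, 31, 225]
top blue (np.float64(438.0), np.float64(189.1)) [432, 175, 13, 26, 103]
top blue (np.float64(383.1), np.float64(251.8)) [359, 227, 50, 51, 1974]
top white (np.float64(309.9), np.float64(128.4)) [307, 127, 6, 5, 17]
top white (np.float64(311.9), np.float64(193.2)) [272, 127, 88, 110, 3662]
top white (np.float64(182.8), np.float64(152.8)) [177, 147, 13, 13, 130]
top white (np.float64(195.0), np.float64(161.6)) [191, 158, 8, 9, 41]
top white (np.float64(203.0), np.float64(222.7)) [190, 208, 27, 30, 599]
top white (np.float64(170.0), np.float64(255.1)) [133, 243, 80, 24, 135]
side red (np.float64(329.7), np.float64(201.8)) [322, 197, 16, 10, 122]
side red (np.float
[... 427 characters left out ...]
te (np.float64(284.5), np.float64(130.7)) [283, 129, 4, 4, 6]
side white (np.float64(228.3), np.float64(141.4)) [217, 137, 24, 10, 192]
side white (np.float64(273.9), np.float64(175.0)) [266, 171, 17, 9, 121]
side white (np.float64(289.1), np.float64(221.7)) [286, 212, 9, 19, 67]
side white (np.float64(307.1), np.float64(263.4)) [243, 230, 149, 59, 2977]
side white (np.float64(344.7), np.float64(236.6)) [342, 233, 6, 9, 36]
(344, 137) [ 485. -228.  142.]
(344, 176) [ 398. -221.  155.]
(302, 174) [ 404. -133.  156.]
(300, 145) [ 498. -141.   40.]
(183, 152) [471. 127. 100.]
(430, 130) [ 521. -448.   62.]
(430, 105) [ 587. -458.   50.]
(253, 119) [564. -29.  44.]
(448, 118) [ 534. -473.  107.]
```

```bash
sleep 1
```

```text
(no output)
```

View pics/topc.png

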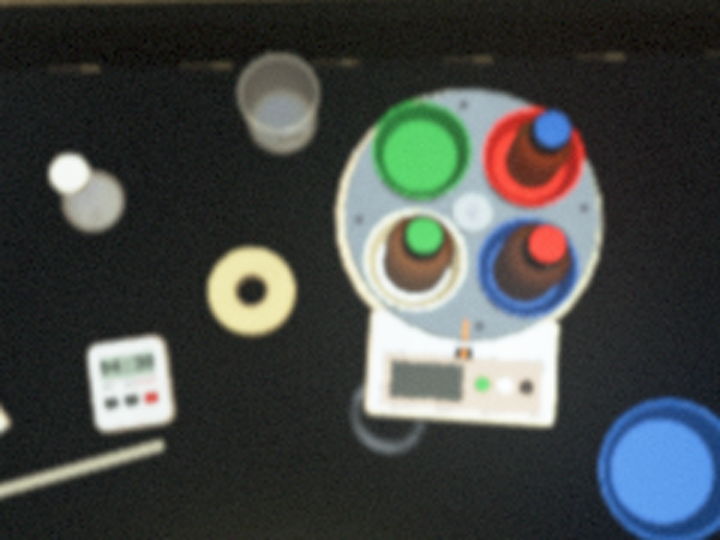

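View pics/sidec.png

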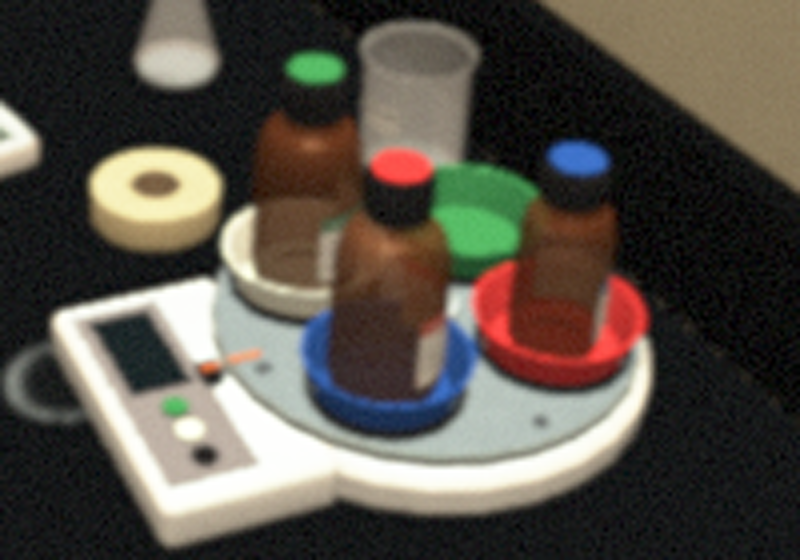

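The enlarged crops show the following:
- **Blue holder:** there are two candidates, the cup on the disc (top view, 332,188) and the larger dish on the bench (383,252). The cup on the disc is about 80 mm wide, stands in the ring and has the red bottle in it, so that is the one.
- **Flask:** the candidates are (183,153), closed by a white stopper and left of the carousel, and the larger open flask at (430,130). The first is the one meant.

```bash
python3 - <<'E'
from h import *
from scipy.optimize import least_squares
t=pickle.load(open("top0.pkl","rb"));s=pickle.load(open("side0.pkl","rb"))
def circ(P):
    f=lambda q:np.hypot(P[:,0]-q[0],P[:,1]-q[1])-q[2]
    q=least_squares(f,[*P.mean(0)[:2],40],loss="soft_l1",f_scale=1.).x;return q.round(1),np.abs(f(q)).mean().round(2)
def tri(a,b):
    A=[];B=[]
    for d,uv in((t,a),(s,b)):
        p=ray(d,uv,0);q=ray(d,uv,100);v=(q-p)/np.linalg.norm(q-p);M=np.eye(3)-np.outer(v,v);A.append(M);B.append(M@p)
    return np.linalg.solve(sum(A),sum(B)).round(1)
print("red b",ray(t,(341.9,176.2),156).round(1),ray(s,(329.7,201.8),156).round(1),tri((341.9,176.2),(329.7,201.8)))
print("blue b",ray(t,(343.7,137.6),141).round(1),ray(s,(374.3,199.2),141).round(1),tri((343.7,137.6),(374.3,199.2)))
print("green b",ray(t,(301,173.2),156).round(1),ray(s,(308.2,176.2),156).round(1),tri((301,173.2),(308.2,176.2)))
print("flask",ray(t,(182.8,152.8),100).round(1),ray(s,(273.9,174),100).round(1))
for k,bx in(("green",(280,125,318,162)),("red",(318,126,360,168)),("blue",(316,160,356,204))):
    m=masks(t)[k].astype(np.uint8);z=np.zeros_like(m);x0,y0,x1,y1=bx;z[y0:y1,x0:x1]=m[y0:y1,x0:x1]
    pts=np.argwhere(z)[:,::-1].astype(np.int32);h=cv2.convexHull(pts)[:,0]
    h=h[[True]*len(h)]
    print(k,circ(np.array([ray(t,p,58) for p in h])))
C=cloud(t)
# disc: height ~36 points -> outer boundary
for lo,hi in((33,39),):
    m=((C[...,2]>lo)&(C[...,2]<hi)).astype(np.uint8);m[:, :265]=0;m[:,370:]=0;m[:115]=0;m[210:]=0
    h=cv2.convexHull(np.argwhere(m)[:,::-1].astype(np.int32))[:,0];print("disc",circ(np.array([ray(t,p,36) for p in h])))
# rims
m=(C[...,2]>52)&(C[...,2]<60)
for nm,c in(("g",(495,-138)),("r",(495,-220)),("w",(405,-138)),("b",(405,-220))):
    q=C[m&(np.hypot(C[...,0]-c[0],C[...,1]-c[1])<50)&(np.hypot(C[...,0]-c[0],C[...,1]-c[1])>30)];print(nm,len(q),circ(q))
print(ray(t,(314,207),36),ray(t,(314.5,212),36))
# obstacles
for nm,uv,zz in(("beaker",(253,119),0),("tape",(243,192),0)):print(nm,ray(t,uv,40))
m=(C[...,0]>550)&(C[...,2]>100);print("wall x",np.percentile(C[m][:,0],[5,50,95]))
E
```

```text
red b [ 397.  -216.6  156. ] [ 393.4 -221.6  156. ] [ 397.2 -217.   152.3]
blue b [ 484.3 -227.3  141. ] [ 481.6 -230.1  141. ] [ 484.4 -227.5  138.8]
green b [ 405.5 -131.3  156. ] [ 403.9 -132.8  156. ] [ 405.4 -131.2  154.9]
flask [469.8 127.1 100. ] [396.6 -13.3 100. ]
green (array([ 494.9, -138. ,   36.9]), np.float64(1.06))
red (array([ 486.8, -228.5,   39.8]), np.float64(1.3))
blue (array([ 398.1, -217.9,   36.6]), np.float64(0.33))
disc (array([ 446.9, -178.4,  102.6]), np.float64(2.23))
g 203 (array([ 494.3, -139.3,   36.8]), np.float64(1.45))
r 148 (array([ 492.8, -220.5,   42.9]), np.float64(4.37))
w 187 (array([ 407.5, -133.2,   37.9]), np.float64(3.32))
b 192 (array([ 400.7, -219.1,   37.1]), np.float64(2.97))
[ 347.4746269  -168.63322407   36.        ] [ 335.57435489 -169.34014678   36.        ]
beaker [565.05454345 -29.03995236  40.        ]
tape [387.01928744  -1.89606294  40.        ]
wall x [597.39289522 605.60148211 606.75384989]
```

```bash
cat >> h.py <<'E'
AX=np.array([446.2,-179.1])
ang=dict(green=39.7,white=129.7,blue=219.7,red=309.7)
H={k:AX+62*np.array([np.cos(np.radians(a)),np.sin(np.radians(a))]) for k,a in ang.items()}
def rot(deg):
    c,s=np.cos(np.radians(deg)),np.sin(np.radians(deg));return np.array([[0,c,s],[0,s,-c],[-1,0,0.]])
E
python3 - <<'E'
from h import *
from plant import r
for n,p,a in[("green",H["green"],65),("green",H["green"],40),("green",H["green"],80),("white",H["white"],130),("blue",H["blue"],40),("red",H["red"],130),("flask",(469.8,127.1),90),("flask",(469.8,127.1),45),("flask",(469.8,127.1),0)]:
  for aa in(a,a-180):
    for z in (300,110):
        q=r.inverse_kinematics([p[0],p[1],z],rot(aa));print(n,np.round(p,1),aa,z,None if q is None else np.round(q,2))
E
```

```text
green [ 493.9 -139.5] 65 300 [-0.39  0.26  1.49 -0.    1.4  -1.53]
green [ 493.9 -139.5] 65 110 [-0.39  0.47  1.74 -0.    0.93 -1.53]
green [ 493.9 -139.5] -115 300 [-0.39  0.26  1.49 -0.    1.4   1.62]
green [ 493.9 -139.5] -115 110 [-0.39  0.47  1.74 -0.    0.93  1.62]
green [ 493.9 -139.5] 40 300 [-0.39  0.26  1.49 -0.    1.4  -1.09]
green [ 493.9 -139.5] 40 110 [-0.39  0.47  1.74 -0.    0.93 -1.09]
green [ 493.9 -139.5] -140 300 [-0.39  0.26  1.49 -0.    1.4   2.05]
green [ 493.9 -139.5] -140 110 [-0.39  0.47  1.74 -0.    0.93  2.05]
green [ 493.9 -139.5] 80 300 [-0.39  0.26  1.49 -0.    1.4  -1.79]
green [ 493.9 -139.5] 80 110 [-0.39  0.47  1.74 -0.    0.93 -1.79]
green [ 493.9 -139.5] -100 300 [-0.39  0.26  1.49  0.    1.4   1.35]
green [ 493.9 -139.5] -100 110 [-0.39  0.47  1.74 -0.    0.93  1.35]
white [ 406.6 -131.4] 130 300 [-0.45  0.12  1.66 -0.    1.36 -2.72]
white [ 406.6 -131.4] 130 110 [-0.45  0.38  1.94 -0.    0.82 -2.72]
white [ 406.6 -131.4] -50 300 [-0.45  0.12  1.66 -0.    1.36  0.42]
white [ 406.6 -131.4] -50 110 [-0.45  0.38  1.94 -0.    0.82  0.42]
blue [ 398.5
[... 607 characters left out ...]
 110 [ 0.14  0.45  1.8  -0.    0.89 -1.43]
flask [469.8 127.1] -90 300 [ 0.14  0.21  1.54 -0.    1.38  1.71]
flask [469.8 127.1] -90 110 [ 0.14  0.45  1.8  -0.    0.89  1.71]
flask [469.8 127.1] 45 300 [ 0.14  0.21  1.54 -0.    1.38 -0.64]
flask [469.8 127.1] 45 110 [ 0.14  0.45  1.8  -0.    0.89 -0.64]
flask [469.8 127.1] -135 300 [ 0.14  0.21  1.54 -0.    1.38  2.5 ]
flask [469.8 127.1] -135 110 [ 0.14  0.45  1.8  -0.    0.89  2.5 ]
flask [469.8 127.1] 0 300 [ 0.14  0.21  1.54 -0.    1.38  0.14]
flask [469.8 127.1] 0 110 [ 0.14  0.45  1.8  -0.    0.89  0.14]
flask [469.8 127.1] -180 300 [ 0.14  0.21  1.54 -0.    1.38 -3.  ]
flask [469.8 127.1] -180 110 [ 0.14  0.45  1.8  -0.    0.89 -3.  ]
```

```bash
python3 - <<'E'
from h import *
from plant import r
r.move_linear([196.5,593.3,340])
r.gripper_to(60,20)
r.move_ptp([404.9,-131.9,300],rot(-50))
o=r.get_obs();print(o["clock"],o["ee_pos"],o["force"])
r.move_linear([404.9,-131.9,165])
for n in("top","side"):
    d=grab(n,n+"1");crop(d,n+"1",*((200,60,420,240) if n=="top" else (200,40,440,300)),3)
o=r.get_obs();print(o["clock"],o["ee_pos"],o["force"],o["opening"])
E
```

```text
4.4083 [ 405.17994661 -131.50592812  300.03274762] [-0.37501185 -0.72422626 -0.29356065]
5.5583 [ 405.35591974 -132.07090945  165.70467032] [-0.13788924  0.59850701 -0.48326506] 59.98948862354391
```

View pics/top1.png

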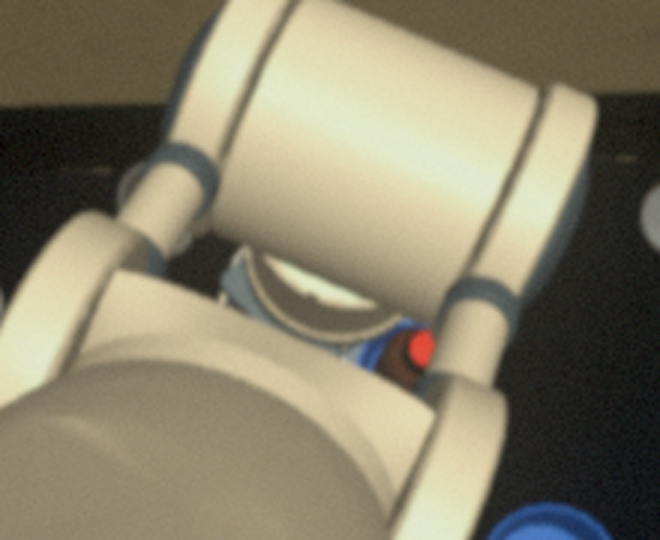

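View pics/side1.png

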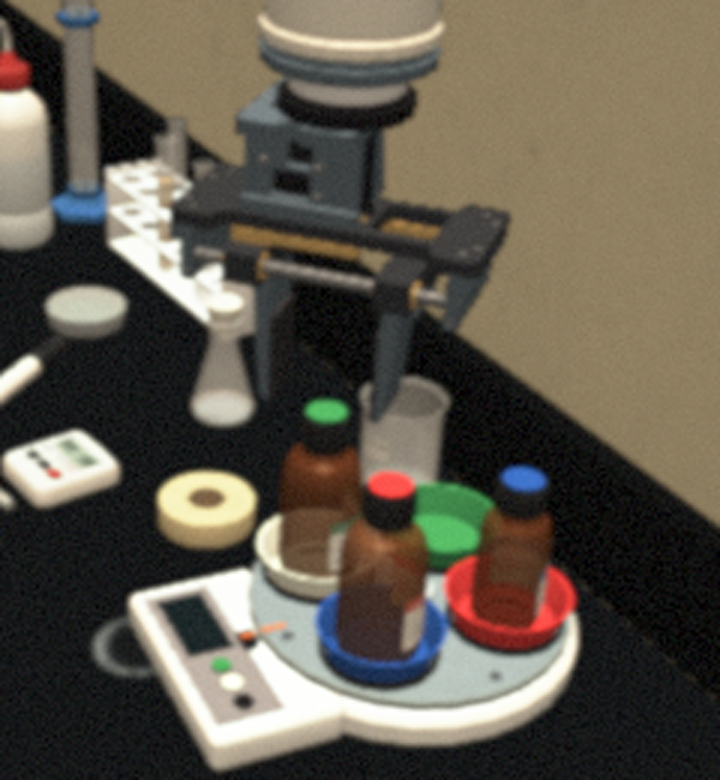

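```bash
python3 - <<'E'
from h import *
C=cloud(pickle.load(open("top1.pkl","rb")))
m=(C[...,2]>180)&(C[...,0]>300)&(C[...,1]>-330)&(C[...,1]<50)
for z0 in range(180,620,40):
    q=C[m&(C[...,2]>=z0)&(C[...,2]<z0+40)]
    if len(q): print(z0,len(q),np.percentile(q[:,0],[50,95,99,100]).round(),np.percentile(q[:,1],[1,99]).round())
d=pickle.load(open("side1.pkl","rb"));C=cloud(d)
m=(C[...,2]>180)&(C[...,0]>300)&(C[...,1]>-330)&(C[...,1]<50)
for z0 in range(180,620,40):
    q=C[m&(C[...,2]>=z0)&(C[...,2]<z0+40)]
    if len(q): print(z0,len(q),np.percentile(q[:,0],[50,95,99,100]).round(),np.percentile(q[:,1],[1,99]).round())
E
```

```text
180 911 [606. 607. 607. 608.] [-327.   47.]
220 1365 [606. 607. 607. 608.] [-327.   47.]
260 1891 [606. 607. 607. 608.] [-326.   47.]
300 2488 [606. 607. 607. 608.] [-326.   46.]
340 3210 [606. 607. 607. 607.] [-326.   46.]
380 3911 [605. 607. 607. 608.] [-326.   46.]
420 2595 [605. 606. 607. 608.] [-324.   47.]
460 249 [366. 379. 382. 385.] [-150.  -90.]
500 976 [362. 384. 422. 472.] [-196.  -49.]
540 11372 [393. 446. 462. 477.] [-204.  -47.]
580 379 [343. 366. 369. 370.] [-158.  -37.]
180 3067 [603. 605. 606. 607.] [-327.   44.]
220 3920 [603. 605. 606. 608.] [-327.   43.]
260 5906 [602. 605. 606. 607.] [-326.   39.]
300 4397 [603. 605. 606. 607.] [-327.   43.]
340 4999 [603. 605. 606. 607.] [-327.   41.]
380 5582 [603. 605. 606. 608.] [-327.   38.]
420 4581 [602. 605. 606. 607.] [-327.  -61.]
460 899 [602. 605. 605. 606.] [-329. -140.]
```

```bash
cat >> h.py <<'E'
def pick(xy,z,a,op=60,grip=25,lift=300):
    from plant import r
    r.gripper_to(op)
    r.move_ptp([xy[0],xy[1],lift],rot(a))
    r.move_linear([xy[0],xy[1],z],vel=110)
    r.gripper_to(20,grip); r.dwell(0.2)
    o=r.get_obs();print("grip",o["clock"],o["opening"],o["force"].round(1),o["ee_pos"].round(1))
    r.move_linear([xy[0],xy[1],z+60],vel=60)
    r.move_linear([xy[0],xy[1],lift],vel=150)
    o=r.get_obs();print("lifted",o["clock"],o["opening"],o["force"].round(1))
def place(xy,z,a,lift=300,op=60):
    from plant import r
    r.move_ptp([xy[0],xy[1],lift],rot(a)); r.move_linear([xy[0],xy[1],z+30],vel=130)
    r.dwell(0.2)
    hit=r.move_linear([xy[0],xy[1],z-1],vel=20,threshold=4)
    o=r.get_obs();print("placed",hit,o["clock"],o["ee_pos"].round(1),o["force"].round(1))
    return hit
def release(xy,op=60,lift=300):
    from plant import r
    r.gripper_to(op); r.dwell(0.2); r.move_linear([xy[0],xy[1],r.get_obs()["ee_pos"][2]+60],vel=80); r.move_linear([xy[0],xy[1],lift])
    print(r.get_obs()["clock"])
E
python3 - <<'E'
from h import *
from plant import r
p=[404.9,-131.9]
r.move_linear([*p,122],vel=80,threshold=8)
print(r.get_obs()["ee_pos"])
d=grab("side","side2")
r.gripper_to(20,25);r.dwell(.2)
o=r.get_obs();print(o["opening"],o["force"],o["ee_pos"])
r.move_linear([*p,180],vel=50)
d2=grab("side","side3")
cv2.imwrite("pics/side23.png",cv2.cvtColor(np.hstack([cv2.resize(x["pixels"][100:300,230:430],None,fx=2,fy=2) for x in(d,d2)]),cv2.COLOR_RGB2BGR))
o=r.get_obs();print(o["clock"],o["opening"],o["force"],o["ee_pos"])
E
```

```text
[ 405.08537053 -132.01122851  122.27235262]
30.85793177339065 [-0.79357639  0.260932    3.1323368 ] [ 404.9693977  -131.90575651  122.0653239 ]
8.4083 30.850975086118975 [ 0.21988439  0.21968482 -1.09848986] [ 404.72598489 -131.83413544  179.70562928]
```

View pics/side23.png

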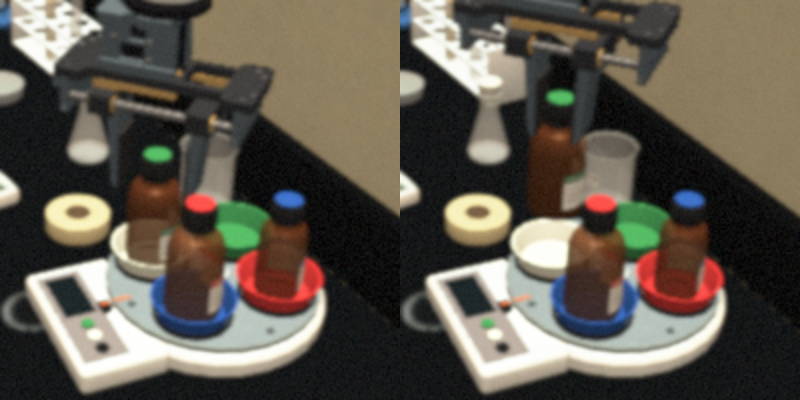

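Pictures: left, the fingers around the green cap. Right, the bottle hangs upright above the white holder, and the orange line still meets the pointer (side crop, about 115,300). Now I'll place it in the green holder.

```bash
python3 - <<'E'
from h import *
from plant import r
p=[404.9,-131.9]
r.move_linear([*p,300])
g=H["green"]
place(g,122,65)
d=grab("side","side4");crop(d,"side4",230,60,430,300,3)
E
```

```text
placed True 14.0 [ 493.9 -139.6  122. ] [-1.2 -0.5  6.9]
```

View pics/side4.png

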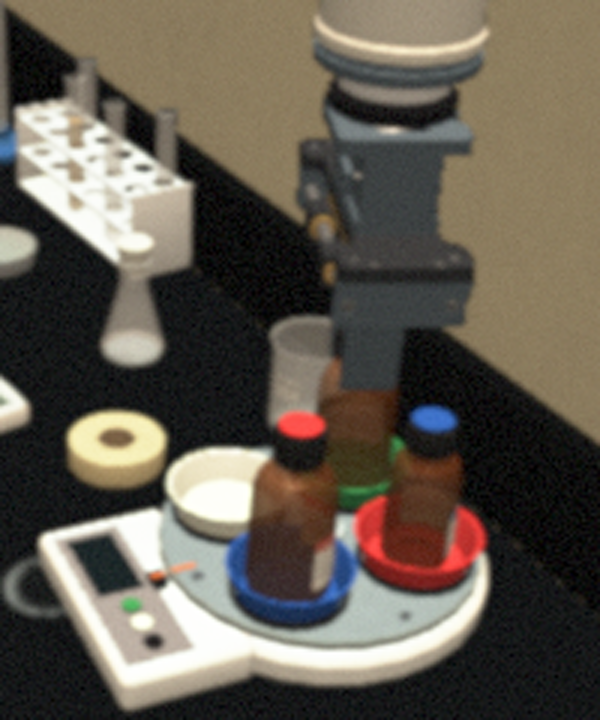

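```bash
python3 - <<'E'
from h import *
from plant import r
release(H["green"])
p=[397.3,-217.8]
pick(p,122,40)
place(H["white"],122,-50)
d=grab("side","side5");crop(d,"side5",230,60,430,300,3)
E
```

```text
16.7167
grip 20.025 30.567665856116967 [-1.2 -0.1  3.9] [ 397.4 -217.8  122.1]
lifted 22.1083 30.84162415047535 [-1.  -0.1 -1.4]
placed True 26.5917 [ 406.6 -131.3  122. ] [-0.4  0.3  8.3]
```

View pics/side5.png

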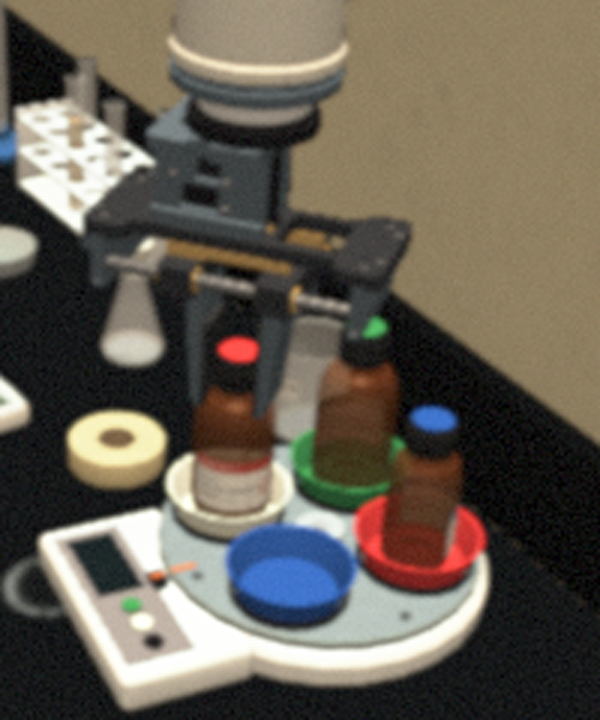

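The green bottle stands in the green holder, the red one is parked in the white holder, and the line is still at the pointer.

```bash
python3 - <<'E'
from h import *
from plant import r
release(H["white"])
pick([483.8,-228.2],110,-50)
place([398.3,-218.3],110,40)
d=grab("side","side6");crop(d,"side6",230,60,430,300,3)
E
```

```text
29.3083
grip 32.725 30.400554648822215 [-0.4 -0.7  0.2] [ 483.8 -228.2  110. ]
lifted 34.8917 30.533250074121003 [ 0.6  0.2 -2.3]
placed True 39.3917 [ 398.3 -218.4  109.9] [-0.9 -0.1  7.1]
```

View pics/side6.png

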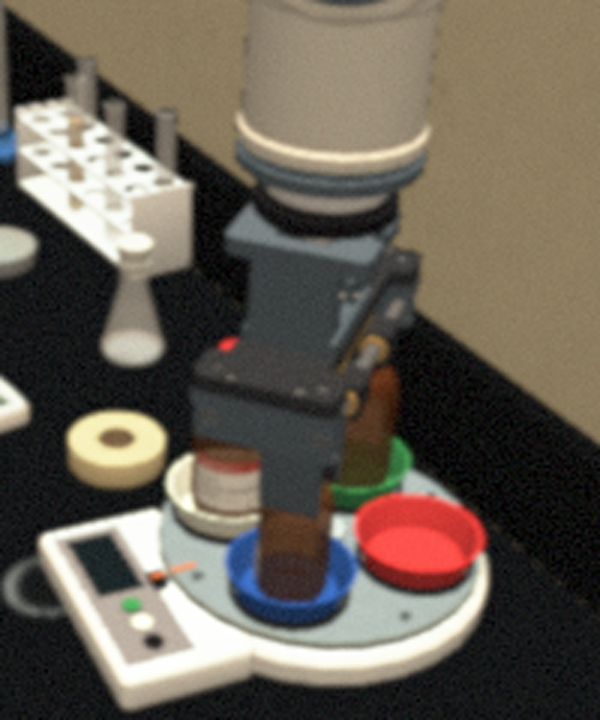

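```bash
python3 - <<'E'
from h import *
from plant import r
s=pickle.load(open("side0.pkl","rb"));print(ray(s,(274.5,141.5),100),ray(s,(273.9,175.5),3))
release([398.3,-218.3])
pick(H["white"],122,-50)
place([485.9,-227.2],122,-50)
d=grab("side","side7");crop(d,"side7",230,60,430,300,3)
release([485.9,-227.2])
r.move_ptp([469.8,127.1,300],rot(0))
for n in("top","side"):
    d=grab(n,n+"8");crop(d,n+"8",*((160,95,400,275) if n=="top" else (200,40,440,300)),3)
E
```

```text
[465.20915751 116.67307211 100.        ] [471.20207967 128.30054842   3.        ]
42.1833
grip 46.5333 30.529149241622417 [0.2 0.  3.1] [ 406.6 -131.4  122. ]
lifted 48.6167 30.375981217970267 [ 0.1 -0.5 -1.9]
placed True 52.0583 [ 485.9 -227.2  122. ] [-0.5  1.1  7. ]
54.775
```

View pics/top8.png

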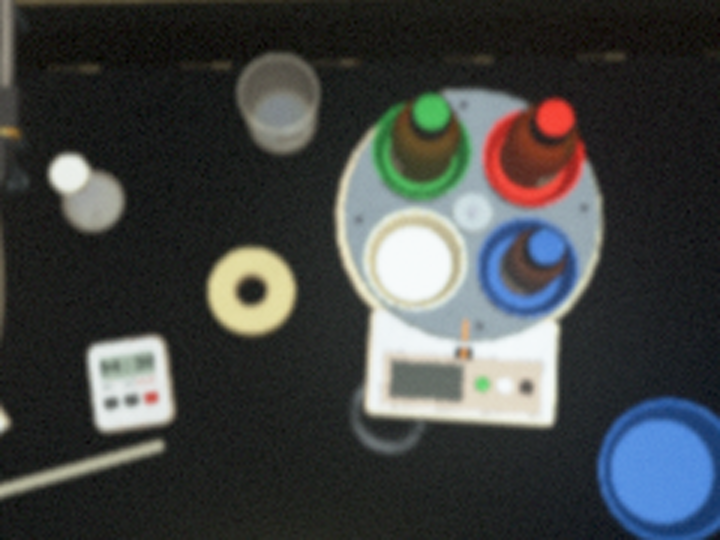

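View pics/side8.png

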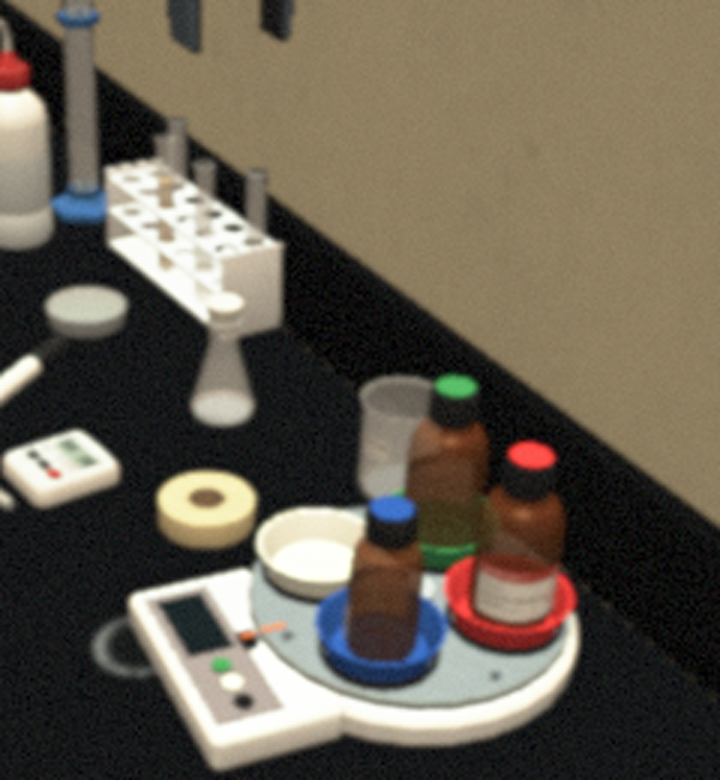

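```bash
python3 - <<'E'
from h import *
t=pickle.load(open("top8.pkl","rb"));s=pickle.load(open("side8.pkl","rb"))
print(ray(t,(191.3,161.7),10),proj(t,(469.8,127.1,300)),proj(t,(469.8,127.1,100)),proj(s,(469.8,127.1,100)),proj(s,(469.8,127.1,300)))
for d in(t,s):
    C=cloud(d);m=(C[...,2]>88)&(C[...,2]<130)&(np.hypot(C[...,0]-470,C[...,1]-127)<25);print(m.sum(),np.median(C[m],0),C[m].mean(0))
crop(s,"side8f",240,110,310,195,6)
m=masks(t)
for k,z in(("red",156),("green",156),("blue",141)):
    h=H[k];print(k,[ray(t,c,z).round(1).tolist() for c,st in comps(m[k]) if 60<st[4]<200],h.round(1))
E
```

```text
[470.21248693 125.58738002  10.        ] [158.29756486 124.48250301] [182.81233325 152.79157391] [274.18963666 139.26285145] [275.57127135  52.06751975]
127 [471.02291967 126.91683516  99.86807205] [470.89961643 126.93506951  99.62697366]
91 [466.37384467 120.87800007  97.43651791] [466.63563905 122.61649871  96.12843396]
red [[488.2, -226.6, 156.0]] [ 485.8 -226.8]
green [[494.4, -139.5, 156.0], [457.8, -124.1, 156.0]] [ 493.9 -139.5]
blue [[366.4, -422.7, 141.0]] [ 398.5 -218.7]
```

View pics/side8f.png

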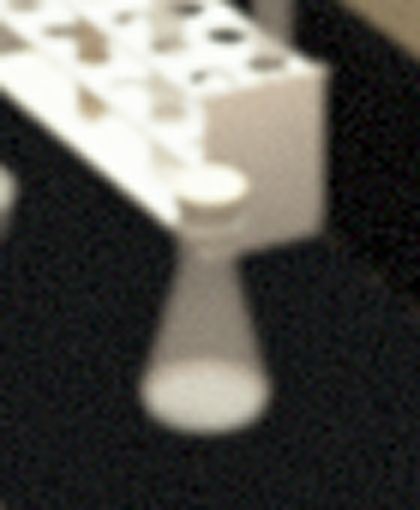

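```bash
python3 - <<'E'
from h import *
t=pickle.load(open("top0.pkl","rb"));C=cloud(t)
for nm,lo in(("z>40",40),("z>100",100)):
    m=(C[...,2]>lo)&(C[...,2]<250)&(C[...,0]>380)&(C[...,0]<590)&(C[...,1]>145)&(C[...,1]<260);q=C[m];print(nm,len(q),q.min(0).round(),q.max(0).round(),np.percentile(q,2,axis=0).round())
from plant import r
p=[470,126.8]
r.gripper_to(54)
r.move_linear([*p,56.2],vel=110,threshold=8)
d=grab("side","side9");crop(d,"side9",210,40,400,240,4)
o=r.get_obs();print(o["clock"],o["ee_pos"])
E
```

```text
z>40 901 [525. 145.  40.] [590. 260. 142.] [528. 149.  41.]
z>100 116 [563. 147. 100.] [590. 260. 142.] [563. 152. 100.]
58.95 [470.20273427 126.8202547   56.49155325]
```

View pics/side9.png

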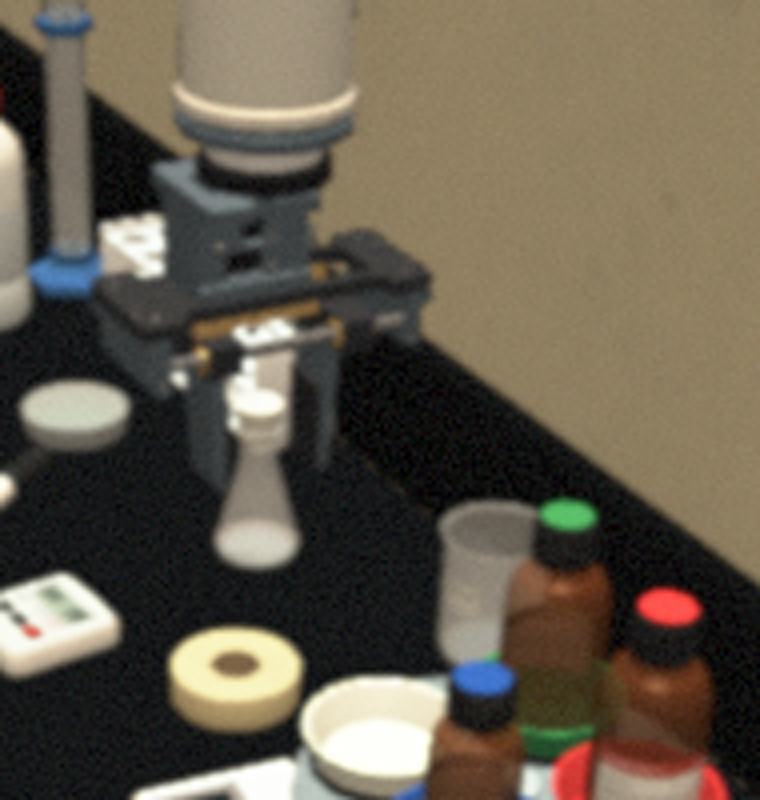

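```bash
python3 - <<'E'
from h import *
from plant import r
p=[470,126.8]
r.gripper_to(15,15);r.dwell(.2)
o=r.get_obs();z=o["ee_pos"][2];print(o["opening"],o["force"],z)
r.move_linear([*p,100],vel=50);r.move_linear([*p,280])
print(r.get_obs()["opening"])
place(H["white"],z+39,-50,lift=280)
d=grab("side","side10");crop(d,"side10",230,60,430,300,3)
E
```

```text
25.883103058006544 [-1.21073032  0.85929864  2.62313726] 56.217619283586764
25.86192857083299
placed True 66.0417 [ 406.6 -131.3   95.1] [-0.6  0.5  8.2]
```

View pics/side10.png

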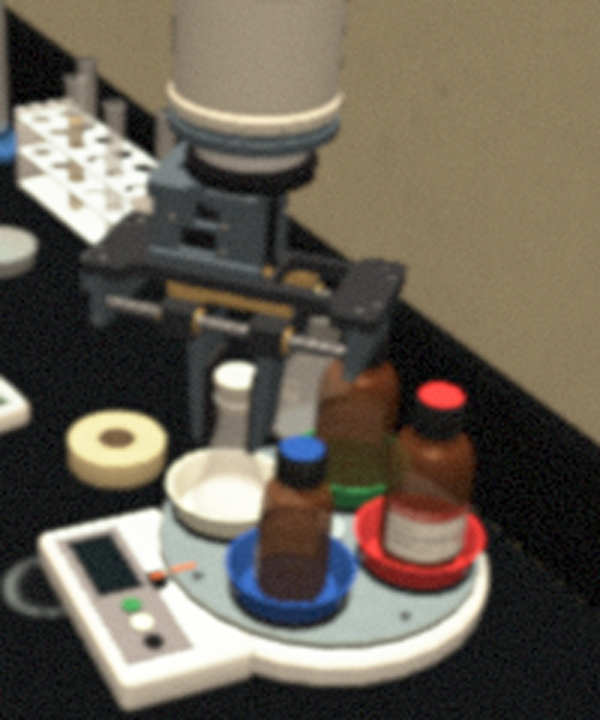

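```bash
python3 - <<'E'
from h import *
from plant import r
release(H["white"],op=54)
r.move_ptp([300,300,350],rot(30))
r.dwell(.5)
t=grab("top","top11");s=grab("side","side11")
crop(t,"top11",260,115,370,245,5);crop(s,"side11",230,130,430,300,4)
m=masks(t)
for k,z in(("red",156),("green",156),("blue",141),("white",139)):
    print(k,[ray(t,c,z).round(1).tolist() for c,st in comps(m[k]) if 60<st[4]<200 and 290<c[0]<360 and 120<c[1]<190],H[k].round(1))
print(comps(m["white"]))
# scene change outside the carousel
t0=pickle.load(open("top8.pkl","rb"))
print(ray(t,(314,207),36), r.get_obs()["clock"])
E
```

```text
68.9167
red [[488.2, -226.8, 156.0]] [ 485.8 -226.8]
green [[494.5, -139.3, 156.0], [457.8, -123.9, 156.0]] [ 493.9 -139.5]
blue [] [ 398.5 -218.7]
white [] [ 406.6 -131.4]
[((np.float64(548.3), np.float64(83.7)), [536, 72, 24, 25, 491]), ((np.float64(524.9), np.float64(103.0)), [517, 87, 22, 23, 82]), ((np.float64(90.7), np.float64(128.4)), [40, 108, 104, 40, 2921]), ((np.float64(310.2), np.float64(191.5)), [272, 127, 88, 110, 4158]), ((np.float64(4.9), np.float64(162.9)), [1, 158, 8, 10, 62]), ((np.float64(108.9), np.float64(176.8)), [96, 165, 26, 25, 508]), ((np.float64(545.1), np.float64(213.5)), [525, 164, 35, 106, 2964]), ((np.float64(467.9), np.float64(190.1)), [445, 173, 50, 38, 1006]), ((np.float64(149.1), np.float64(223.1)), [137, 208, 25, 31, 230]), ((np.float64(203.0), np.float64(222.7)), [190, 208, 28, 30, 602]), ((np.float64(169.1), np.float64(255.4)), [133, 243, 80, 24, 132]), ((np.float64(245.0), np.float64(325.4)), [185, 295, 124, 81, 3525]), ((np.float64(280.4), np.float64(372.7)), [264, 350, 36, 46, 236]), ((np.float64(260.1), np.float64(357.6)), [256, 353, 10, 10, 30]), ((np.float64(290.1), np.float64(397.9)), [286, 390, 9, 16, 58])]
[ 347.4746269  -168.63322407   36.        ] 71.1583
```

View pics/top11.png

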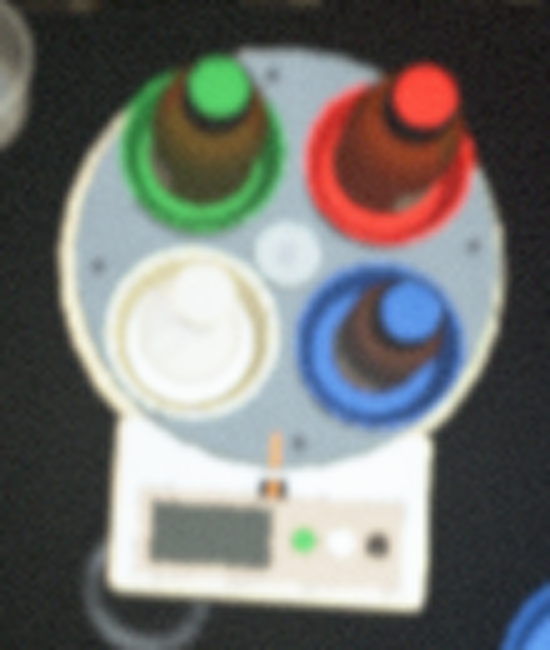

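View pics/side11.png

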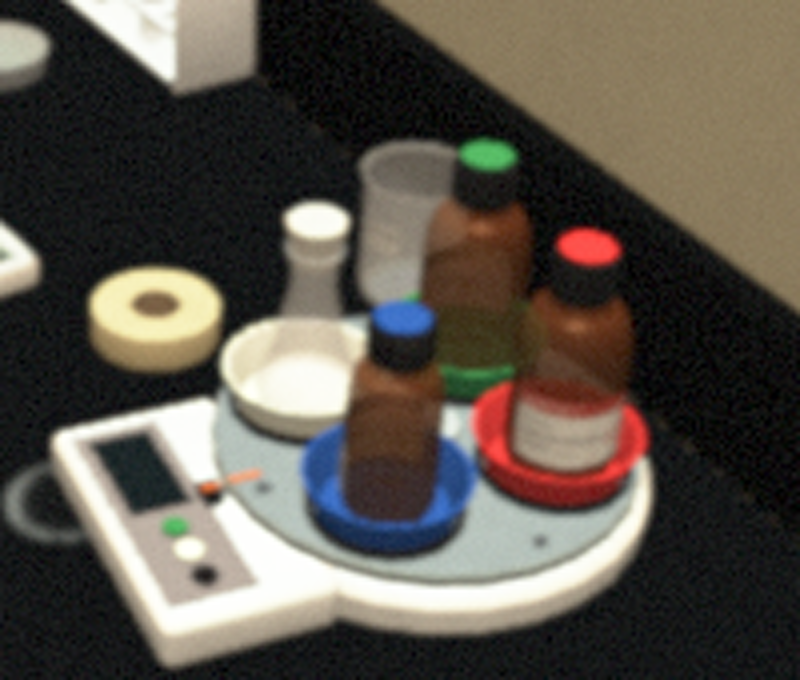

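```bash
python3 - <<'E'
from h import *
from plant import r
t=pickle.load(open("top11.pkl","rb"))
print(ray(t,(342.2,176.8),141),ray(t,(301,173.2),139))
print(r.hand_in())
E
```

```text
[ 398.53492753 -219.88239801  141.        ] [ 408.92754804 -132.61646204  139.        ]
the job is handed in; nothing more can be done
None
```

I put all three bottles and the flask into the holders of their own colours and handed the job in at about 71 s of the 141 s allowed. `hand_in` gave no verdict.

The order was green to the green holder, red parked in the white holder, blue to the blue holder, red to the red holder, then the flask to the white holder. Each was lowered at 20 mm/s until it touched. They touched at the height expected for the holder floor, within about 0.1 mm.

**Last checks:**

| Item | Distance from holder centre (top view) |
|---|---|
| Green | about 0.6 mm |
| Blue | about 1 mm |
| Red | about 2.4 mm |
| Flask | about 2.6 mm |

- The green and red figures come from the colour masks. I read the blue and flask points off the enlarged picture by eye, because the masks merged them with their holders.
- In the last pictures all four stand upright, the orange line is still at the pointer, and the arm is clear of everything.
- The beaker and tape roll look unmoved. I did not measure the other bench items at the end.

**Disagreements:** The side camera put the red bottle's start about 5 mm away from the top camera's reading. It was also up to about 11 mm out on the flask's stopper. I relied on the top camera, and every grip and placing worked.

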